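Index the slide reader's sprung carriage and take the picture

ROBOT

A 6-joint arm with a two-finger parallel gripper is mounted at the origin on the work surface. World frame = base frame: x ahead of the robot, y to its left, z up, the work surface at z = 0. Lengths are in mm, angles in rad, forces in N, time in s.
With the tool pointing down it reaches from about 400 to 825 mm from the base axis. Payload 7 kg.
Tool frame: the origin (TCP) lies at the very end of the fingers, on their centre line; the grasp point (between the pads) lies 19 mm behind it; z points along the fingers, y is the direction in which the jaws open and shut (so a half turn about z gives the same grasp; the last joint's range is limited). The gripper opens to 88 mm and grips with 3 to 60 N. Pads are 19 mm wide; open, the fingers measure 130 mm over their backs; the gripper's body (78 mm by 193 mm) begins 47 mm behind the grasp point.
Start: joints at [-1.025, 0.359, 0.012, 0, -1.224, -0.288], TCP at [172.068, -652.677, 226.561] pointing down, gripper open.
Joint ranges: [-3.07, 3.07], [-1.43, 2.12], [-1.02, 1.25], [-3.03, 1.67], [-3.05, -0], [-3.03, 3.03]. Speed limits (rad/s): [2.39, 2.39, 3.01, 3.14, 3.14, 3.14].

INTERFACE

Orientations are given as a unit quaternion [x, y, z, w].
In Python, from plant import bot gives the robot as it stands. Calls block until the motion is done:
- bot.move_ptp(position, orientation): joint-space move of the TCP to a pose.
- bot.line_to(position, velocity=150, ori=None): straight line of the TCP; ori=None keeps the orientation; velocity is the mean speed in mm/s.
- bot.move_joints(angles): joint-space move.
- bot.move_gripper(opening, force=None): finger opening in mm; force is the grip in N (None keeps the last); returns when the fingers have stopped.
- bot.pause(seconds).
- bot.solve_ik(position, orientation): joint angles nearest the present ones, or None.
- bot.read_state(): the state.
- bot.camera(name): name is "side" or "top"; returns the picture (480x640x3 uint8, red, green, blue); there is no depth.
- bot.get_calibration(name): a dict with "fx", "fy", "cx", "cy" (pixels), "distortion" ([k1, k2, p1, p2, k3] as OpenCV has them; the pictures are not rectified), "view" (4x4, takes a point from world to camera coordinates). Camera axes: x right, y up, looking along -z (the intrinsics and any distortion apply to the point x, -y, -z); pixel columns grow to the right and rows downward; lengths in mm; the calibration is good to about 2 mm. A picture is of the moment at which its call begins. get_calibration takes no time and is no camera call.
A pose or a line that the arm cannot do raises bot.Unreachable and nothing moves.
- bot.close_job(): hands the job in, once; it reports no verdict.
The state is a dict: "t": time; "joint_pos": joint angles; "qvel": joint speeds; "tau": joint torques, N m; "tcp_pos": TCP position; "eef_rot": TCP orientation; "contact_force": force on the tool from outside, world axes, zero at the start; "moment": the same for the moment, N m; "width": finger opening in mm.
Only numpy, scipy, OpenCV 4.12 (cv2) and the standard library are available. Lean on these libraries where they do the work, as an engineer would, in place of code of your own. Each camera call takes 0.05 s, during which the arm holds its last target. There are 200 camera calls.

TASK

Bring the specimen under the optics of the slide reader: with your fingertips push its sprung carriage all the way in to the far stop, then let go so that it springs back and latches by itself on the stop pin at mid position. Once it has latched, press the round capture button on top of the reader fully down and let it come up again. Grasp nothing, and leave the petri dish, the bottle and the slide box where they stand.

Things in the scene. Friction and masses are not known exactly. Their poses are not given: they have to be found in the camera images.
- scanner: The slide reader, fixed to the bench: black deck 240 x 140 x 12 mm with a white head bridging its far part. Origin at bench level; deck x -130 to +110, y -70 to +70 mm. Its x axis is the push direction, z up; it is turned up to 40 degrees either way from straight ahead. Head: x -5 to +95 mm, full width, flat top 88 mm above the bench, tunnel open below 54 mm.
- pin_housing (a point): Centre of the aluminium housing of the sprung stop pin, 24 x 16 mm, up to 42 mm above the bench, on the deck at x = -45, y = +66 mm of the reader; the pin's small knob sticks out of it to y = +84 mm. To be left alone.
- carriage (a joint): Travel in m along the reader's +x: 0 at the start, 0.08 at the far stop. A spring pushes it back with 4 N at 0 and 9 N at 0.08, damped (returns at about 0.2 m/s). On the way in a tooth on its side passes the sprung stop pin at about 0.008 to 0.04 (a few N more); once beyond 0.042 and released, the pin catches and keeps it at about 0.040.
- push_face (a point): Centre of the carriage's near face, upright and flat with a dark thumb pad, to be pushed towards the reader's +x; moves with the carriage. 30 mm above the bench, at x = -100 mm of the reader at the start. The carriage is an aluminium block 100 mm long, 92 mm wide, 12 to 48 mm above the bench, a glass specimen slide on its top.
- capture (a joint): Travel of the capture button in m, 0 up, 0.006 fully down; springs up again. Fully down takes 5 N.
- capture_top (a point): Centre of the top of the round metal capture button, 28 mm in diameter, on top of the head at x = +60 mm, y = 0 of the reader; pressed straight down.
- dish: Closed petri dish, 92 mm across, 16 mm high, loose on the bench at the reader's -y side. Origin under its centre. To be left alone.
- reagent: Amber bottle, 54 mm across, 110 mm high, loose on the bench at the reader's +y side beside the head. Origin under its centre. To be left alone.
- slidebox: Small box for slides, 87 x 57 mm, 34 mm high, loose on the bench at the reader's +y side beside the deck. Origin under its centre. To be left alone.

How it is judged (in metres and radians):
On the way, in this order (a step that is already met when the one before it is completed fails the run):
1. the fingers push the carriage in to its far stop (value of joint carriage above 0.075 m and contact force between the fingers and scanner above 0.5 N), for 0.05 s.
2. let go, the carriage has sprung back and is latched at mid position (value of joint carriage between 0.035 and 0.045 m and contact force between the fingers and scanner below 0.1 N), for 0.3 s.
3. the fingers press the capture button down with the carriage latched (value of joint capture above 0.0045 m and value of joint carriage between 0.035 and 0.045 m and contact force between the fingers and scanner above 0.5 N), for 0.05 s.
At the end, for the whole second after the job is handed in: The carriage rests latched at mid position (travel 35 to 45 mm), the button is up again (within 1.5 mm), and dish, bottle and slide box stand within 20 mm of where they were, the bottle upright (value of joint carriage between 0.035 and 0.045 m and value of joint capture below 0.0015 m and distance of each of dish, reagent, slidebox from where it was at the start of the episode below 0.02 m and angle between reagent's own z axis and vertical below 0.1 rad); the robot touches nothing.
It fails at once if the capture button is pressed while the carriage is not at mid position (value of joint capture above 0.003 m and (value of joint carriage below 0.033 m or value of joint carriage above 0.047 m)).
It fails at once if the dish, bottle or slide box is lifted or moved by more than 20 mm, or the bottle tipped (distance of any of dish, reagent, slidebox from where it was at the start of the episode above 0.02 m or angle between reagent's own z axis and vertical above 0.3 rad).
It also fails if it takes over 40 s, if anything falls off the work surface, if the arm or the gripper's body presses on something with over 40 N, if the wrist force passes 120 N, or if a joint passes its speed limit or range.

## Working session

There is one attempt and no reset: what is moved stays moved. The work goes in short steps, each a Python script; the robot and the scene stay as the last script left them, time stands still between calls to the robot, and variables do not carry over. Pictures are saved under pics/ and viewed, about 8 in all and at most 12, crops included, and the job is handed in when it is done.

```bash
mkdir -p pics; ls; python3 - <<'E'
from plant import bot
import cv2
for n in("top","side"):
    cv2.imwrite(f"pics/{n}0.png",bot.camera(n)[:,:,::-1]); print(n,bot.get_calibration(n))
s=bot.read_state();print(s)
E
```

```text
pics
top {'fx': 562.5313981638361, 'fy': 562.5313981638361, 'cx': 320.97756573457735, 'cy': 238.13702904228276, 'distortion': array([-0.13771012,  0.        ,  0.        ,  0.        ,  0.        ]), 'view': array([[-1.17701864e-02, -9.99857591e-01, -1.20938266e-02,
         7.97882134e+01],
       [ 9.86811833e-01, -1.35676494e-02,  1.61301971e-01,
        -5.75487970e+02],
       [-1.61443085e-01, -1.00357769e-02,  9.86830995e-01,
        -1.03600775e+03],
       [ 0.00000000e+00,  0.00000000e+00,  0.00000000e+00,
         1.00000000e+00]])}
side {'fx': 493.7995405921198, 'fy': 493.7995405921198, 'cx': 327.5627911269171, 'cy': 234.3400632928719, 'distortion': array([0.0277801, 0.       , 0.       , 0.       , 0.       ]), 'view': array([[-9.48134619e-01, -3.17862343e-01,  2.06774111e-03,
         5.95999307e+02],
       [ 2.38315176e-01, -7.06522871e-01,  6.66356744e-01,
        -1.38802249e+02],
       [-2.10348810e-01,  6.32288671e-01,  7.45630213e-01,
        -7.58723484e+02],
       [ 0.00000000e+00,  0.00000000e+00,  0.00000000e+00,
         1.00000000e+00]])}
{'t': 0.1, 'joint_pos': array([-1.02488504e+00,  3.59333104e-01,  1.12038247e-02, -3.05834575e-04,
       -1.22411268e+00, -2.88090844e-01]), 'qvel': array([ 0.00107667, -0.00098487,  0.00198404, -0.00103818, -0.00019769,
       -0.00138035]), 'tau': array([ 3.52839052e-04, -5.84161198e+01,  2.93753529e+01,  7.01560244e+00,
        1.02002715e-02, -4.28819783e-05]), 'tcp_pos': array([ 171.97442465, -652.29552525,  225.72854863]), 'eef_rot': array([-1.28501815e-01,  9.91709000e-01,  7.19112537e-04, -1.61295112e-04]), 'contact_force': array([-0.27234113,  0.75186502, -0.46835705]), 'moment': array([ 0.0315268 , -0.00826647, -0.06460178]), 'width': 87.6214228990909}
```

View pics/top0.png

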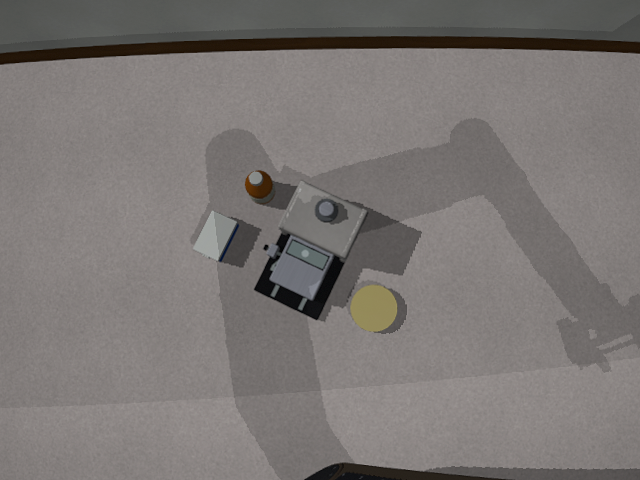

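View pics/side0.png

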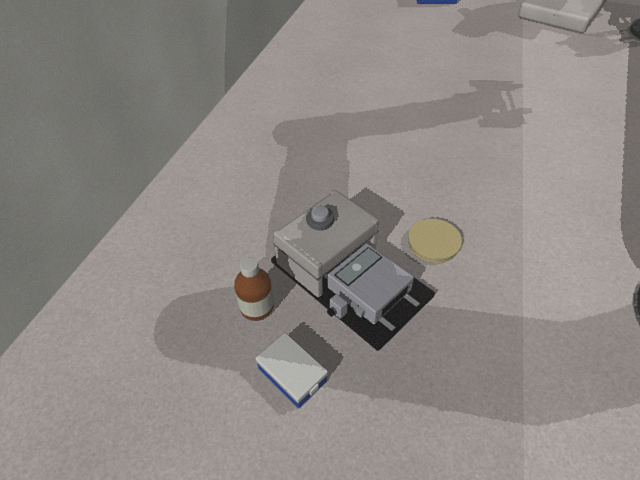

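Both pictures show the reader turned about -27°. In the top view the button is at (327,208), the bottle at (258,185), the slide box at (215,237) and the dish at (374,308). I'll fit the reader's pose from its corners in both views.

```bash
cat > h.py <<'E'
from plant import bot
import numpy as np, cv2
from scipy.optimize import least_squares
from scipy.spatial.transform import Rotation as R
def proj(n,P):
    c=bot.get_calibration(n); V=np.diag([1,-1,-1,1.])@c["view"]
    K=np.array([[c["fx"],0,c["cx"]],[0,c["fy"],c["cy"]],[0,0,1]])
    return cv2.projectPoints(np.atleast_2d(P).astype(float),cv2.Rodrigues(V[:3,:3])[0],V[:3,3],K,c["distortion"])[0][:,0]
def w(p,P): # reader -> world
    return np.atleast_2d(P)@R.from_euler("z",p[2]).as_matrix().T+[p[0],p[1],0]
E
python3 - <<'E'
from h import *
M=[(95,70,88),(95,-70,88),(-5,-70,88),(-5,70,88),(-130,70,12),(-130,-70,12)]
T=np.array([(303,182),(368,213),(350,258),(279,226),(255,290),(318,319)])
S=np.array([(275,236),(334,191),(378,227),(320,272),(378,348),(434,292)])
f=lambda p,a:np.concatenate([(proj(n,w(p,M))-q) for n,q in(("top",T),("side",S)) if n in a]).ravel()
for a in (["top"],["side"],["top","side"]):
    r=least_squares(f,[650,50,-.5],x_scale=[10,10,.1],args=(a,));print(a,r.x,np.round(r.fun.reshape(-1,2),1).tolist())
p=r.x; np.save("pose.npy",p)
# objects: back-project at known height
for nm,n,uv,z in(("button","top",(327,208),98),("button","side",(320,211),98),("bottle cap","top",(256,178),110),("bottle cap","side",(250,264),110),("box","top",(215,237),34),("box","side",(291,362),34),("dish","top",(374,308),16),("dish","side",(435,240),16)):
    q=least_squares(lambda q:(proj(n,[q[0],q[1],z])[0]-uv),[600,50],x_scale=10).x
    print(nm,n,q.round(),(R.from_euler("z",-p[2]).apply([*(q-p[:2]),0])).round())
for t in np.radians([0,20]):
  for X,z in((-160,34),(-30,34),(60,130),(60,90)):
    for s in(0,np.pi):
      o=(R.from_euler("z",p[2])*R.from_euler("y",-t)*R.from_euler("x",np.pi)*R.from_euler("z",s)).as_quat()
      j=bot.solve_ik(w(p,(X,0,z))[0],o); print(t,X,z,s,None if j is None else np.round(j,2))
E
```

```text
['top'] [ 5.65750841e+02  8.43415844e+01 -4.59394987e-01] [[-0.2, -2.2], [2.2, -2.0], [-2.6, 1.0], [0.3, 0.8], [-0.4, 0.2], [0.7, 2.3]]
['side'] [ 5.64490811e+02  9.59406411e+01 -4.42904224e-01] [[-3.6, -0.5], [-0.1, -0.4], [1.7, -6.2], [-2.4, -0.7], [1.8, 3.4], [2.7, 1.8]]
['top', 'side'] [ 5.65279450e+02  8.99622832e+01 -4.51660471e-01] [[-3.6, -1.9], [-1.0, -2.1], [-5.5, 1.0], [-2.8, 1.3], [-2.9, 0.9], [-1.6, 2.5], [-2.4, -3.9], [1.1, -2.8], [2.5, -8.7], [-1.9, -4.1], [1.5, -0.1], [2.8, -0.7]]
button top [625.  60.] [66. -1.  0.]
button side [623.  54.] [68. -7.  0.]
bottle cap top [681. 191.] [ 60. 141.   0.]
bottle cap side [679. 195.] [ 56. 144.   0.]
box top [584. 281.] [-67. 180.   0.]
box side [587. 282.] [-64. 182.   0.]
dish top [442. -29.] [ -59. -161.    0.]
dish side [440. -19.] [ -65. -153.    0.]
0.0 -160 34 0 [ 0.8   0.22 -0.71  0.   -0.63  0.32]
0.0 -160 34 3.141592653589793 [ 0.8   0.22 -0.71  0.   -0.63 -2.82]
0.0 -30 34 0 [ 0.55  0.36 -0.5   0.   -0.71  0.57]
0.0 -30 34 3.141592653589793 [ 0.55  0.36 -0.5   0.   -0.71 -2.57]
0.0 60 130 0 [ 0.42  0.35 -0.24  0.   -0.99  0.7 ]
0.0 60 130 3.141592653589793 [ 0.42  0.35 -0.24  0.   -0.99 -2.44]
0.0 60 90 0 [ 0.42  0.39 -0.28  0.   -0.9   0.7 ]
0.0 60 90 3.141592653589793 [ 0.42  0.39 -0.28  0.   -0.9  -2.44]
0.3490658503988659 -160 34 0 None
0.3490658503988659 -160 34 3.141592653589793 None
0.3490658503988659 -30 34 0 None
0.3490658503988659 -30 34 3.141592653589793 None
0.3490658503988659 60 130 0 [ 0.55  0.21 -0.71  0.59 -0.54  0.08]
0.3490658503988659 60 130 3.141592653589793 None
0.3490658503988659 60 90 0 [ 0.51  0.26 -0.79  0.75 -0.42 -0.06]
0.3490658503988659 60 90 3.141592653589793 None
```

The side-view corners fit poorly, so I'll zoom both views with the fit drawn in.

```bash
cat > ov.py <<'E'
from h import *
def crop(n,f,x0,y0,W,H,k,p=None):
    im=cv2.resize(f[y0:y0+H,x0:x0+W],None,fx=k,fy=k,interpolation=cv2.INTER_CUBIC)
    im=cv2.convertScaleAbs(im,alpha=1.5)
    for i in range(0,W,20):
        cv2.line(im,(i*k,0),(i*k,6),(0,0,255),1); cv2.putText(im,str(x0+i),(i*k,16),0,.35,(0,0,255))
    for i in range(20,H,20):
        cv2.line(im,(0,i*k),(6,i*k),(0,0,255),1); cv2.putText(im,str(y0+i),(8,i*k+4),0,.35,(0,0,255))
    return im
E
python3 - <<'E'
from ov import *
a=crop("top",cv2.imread("pics/top0.png"),240,170,140,160,3)
b=crop("side",cv2.imread("pics/side0.png"),262,180,180,180,3)
cv2.imwrite("pics/zt.png",cv2.resize(crop("t",cv2.imread("pics/top0.png"),240,170,140,160,5)[:,:],None,fx=.74,fy=.74) if 0 else crop("t",cv2.imread("pics/top0.png"),240,170,150,150,4))
cv2.imwrite("pics/zs.png",crop("s",cv2.imread("pics/side0.png"),262,186,180,150+20,3) if 0 else crop("s",cv2.imread("pics/side0.png"),262,186,190,150,4)) 
E
```

```text
(no output)
```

View pics/zt.png

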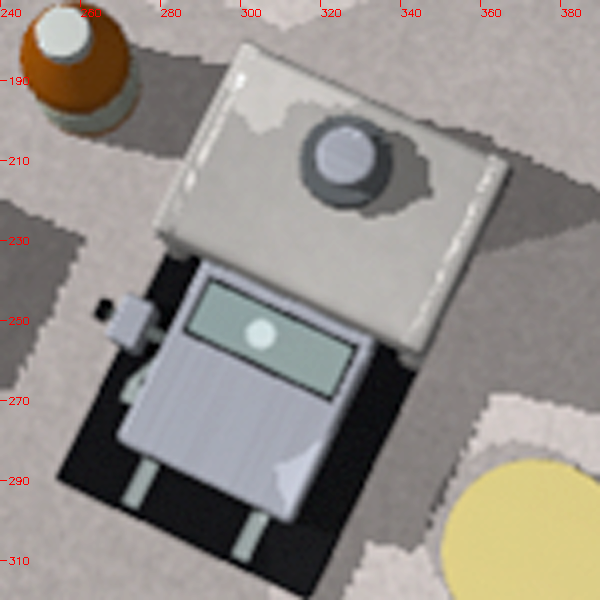

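View pics/zs.png

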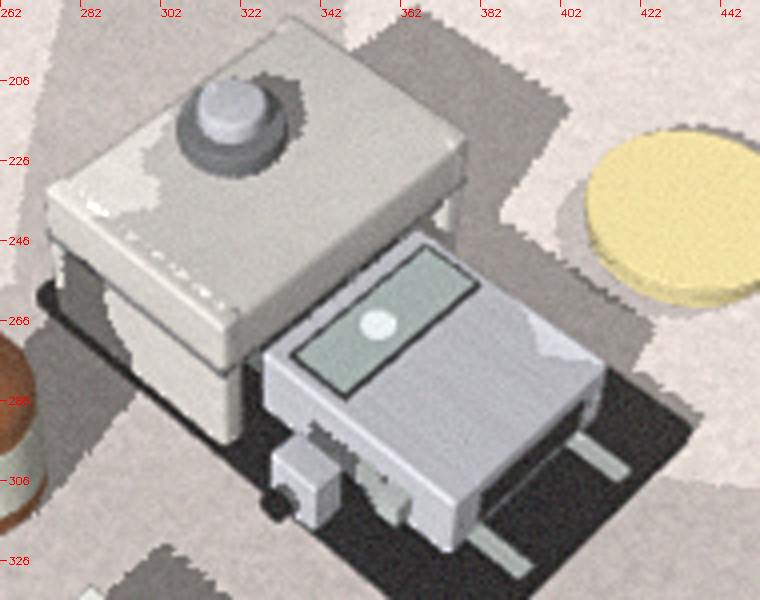

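The zooms give sharper corners. The button cap is at (326.2,208.7) in the top view and (320,209.7) in the side view. I'll refit with these, leaving the button height free.

```bash
python3 - <<'E'
from h import *
M=[(95,70,88),(95,-70,88),(-5,-70,88),(-5,70,88),(-130,70,12),(-130,-70,12),(-100,46,48),(-100,-46,48)]
T=np.array([(301.3,180.5),(367.5,211.3),(344.5,258),(279.5,228),(254.5,290),(317,319.5),(269.5,280),(313,300.5),(326.2,208.7)])
S=np.array([(273.7,233.5),(335.2,190.5),(378.5,221),(320.7,267.3),(378,348),(435,293.5),(374.5,311),(413.5,278),(320,209.7)])
f=lambda p,a:np.concatenate([(proj(n,w(p,M+[(60,0,p[3])]))-q) for n,q in(("top",T),("side",S)) if n in a]).ravel()
for a in (["top"],["side"],["top","side"]):
    r=least_squares(f,[565,90,-.45,98],x_scale=[10,10,.1,10],args=(a,),loss="soft_l1");print(a,r.x.round(3),np.round(r.fun.reshape(-1,2),1).tolist())
np.save("pose.npy",r.x)
E
```

```text
['top'] [ 5.66263e+02  8.71300e+01 -4.53000e-01  1.11773e+02] [[-0.3, -0.9], [1.0, -0.9], [1.5, 0.5], [-1.8, -1.3], [-1.1, 0.3], [0.7, 1.5], [-0.4, 0.2], [-0.3, 0.4], [0.4, -0.0]]
['side'] [ 5.65954e+02  9.20690e+01 -4.62000e-01  1.13095e+02] [[-1.9, -1.1], [-0.1, -1.7], [1.5, -1.7], [-3.9, 1.3], [-0.3, 1.3], [1.0, -0.5], [0.3, 2.2], [1.0, -0.9], [-0.2, 0.0]]
['top', 'side'] [ 5.66366e+02  8.90440e+01 -4.58000e-01  1.10334e+02] [[-1.0, -1.0], [0.2, -0.6], [0.4, 0.7], [-2.7, -1.5], [-2.3, -0.1], [-0.7, 1.5], [-1.6, -0.1], [-1.6, 0.3], [-0.5, 0.2], [-1.4, -2.3], [-0.1, -2.9], [1.6, -3.1], [-3.3, -0.3], [0.3, -0.7], [1.1, -2.3], [0.9, 0.3], [1.2, -2.7], [0.1, -0.0]]
```

```bash
cat >> h.py <<'E'
p=np.array([566.3,88.3,-.456])
ori=(R.from_euler("z",p[2])*R.from_euler("x",np.pi)).as_quat()
W=lambda x,y,z:w(p,(x,y,z))[0]
ax=R.from_euler("z",p[2]).apply([1,0,0])
def rd(): 
    s=bot.read_state(); q=R.from_euler("z",-p[2]).apply(s["tcp_pos"]-[p[0],p[1],0])
    return s["t"],q,s["contact_force"],s["contact_force"]@ax
E
python3 - <<'E'
from h import *
bot.move_gripper(0)
bot.move_ptp(W(-150,0,180),ori)
bot.line_to(W(-150,0,36),200)
bot.pause(.2)
t,q,F,fx=rd();print(t,q.round(1),F.round(1),fx)
for n in("top","side"):
    cv2.imwrite(f"pics/{n}1.png",bot.camera(n)[:,:,::-1])
from ov import crop
a=crop("t",cv2.imread("pics/top1.png"),230,170,130,190,3);b=crop("s",cv2.imread("pics/side1.png"),310,190,130,190,3)
cv2.imwrite("pics/c1.png",np.hstack([a,b]))
E
```

```text
5.575 [-149.7    0.8   37.1] [-1.3 -0.2  1.7] -1.108047867105785
```

View pics/c1.png

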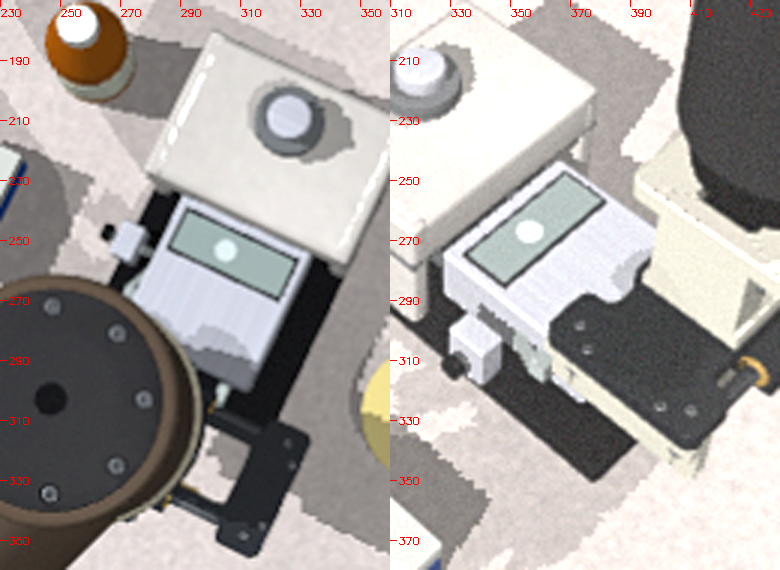

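The picture shows the hand in front of the near face, with its long side across the reader and nothing in the way. Now I'll push in steps while reading the force.

```bash
python3 - <<'E'
from h import *
bot.line_to(W(-120,0,36),100)
x=-120;b=rd()[3]
while x<-14:
    x+=4; bot.line_to(W(x,0,36),60)
    t,q,F,fx=rd(); print(round(t,2),x,q.round(1),F.round(1),round(fx,1))
    if fx-b<-28 or np.linalg.norm(F)>45: break
bot.pause(.15); print(rd())
E
```

```text
6.38 -116 [-116.1   -0.    36. ] [ 0.5 -1.  -0.6] 0.8
6.62 -112 [-1.119e+02  1.000e-01  3.600e+01] [ 0.4 -0.4  0.1] 0.5
6.88 -108 [-1.082e+02 -1.000e-01  3.600e+01] [-3.3  2.2  3.1] -4.0
7.12 -104 [-1.042e+02 -1.000e-01  3.600e+01] [-4.   1.5  3.3] -4.2
7.38 -100 [-1.002e+02 -1.000e-01  3.600e+01] [-4.2  3.5  1.1] -5.3
7.62 -96 [-96.2  -0.1  35.9] [-3.4  1.7  2.6] -3.8
7.88 -92 [-92.2  -0.1  36. ] [-4.1  3.3  2.2] -5.1
8.12 -88 [-88.2  -0.2  35.9] [-4.8  2.9  2.7] -5.5
8.38 -84 [-84.1  -0.1  36. ] [-3.3  1.5  2.4] -3.7
8.62 -80 [-80.1  -0.2  35.9] [-4.2  2.3  2.4] -4.7
8.88 -76 [-76.1  -0.1  35.9] [-4.7  3.2  3.1] -5.6
9.12 -72 [-72.1  -0.1  35.9] [-3.6  2.3  2.1] -4.2
9.38 -68 [-68.3  -0.2  35.9] [-5.5  3.4  3.2] -6.4
9.62 -64 [-64.3  -0.1  35.9] [-7.   3.5  3.2] -7.9
9.88 -60 [-60.4  -0.2  35.9] [-5.4  4.1  4.1] -6.6
10.12 -56 [-56.4  -0.1  36. ] [-5.5  3.8  4.6] -6.6
10.38 -52 [-52.4  -0.2  36. ] [-7.2  3.6  4.3] -8.0
10.62 -48 [-48.5  -0.2  35.9] [-6.7  4.1  4.4] -7.8
10.88 -44 [-44.5  -0.2  35.9] [-6.7  4.5  4.6] -8.0
11.12 -40 [-40.6  -0.2  35.9] [-7.   5.2  4. ] -8.6
11.38 -36 [-36.6  -0.2  35.9] [-7.5  4.1  5.1] -8.6
11.62 -32 [-32.7  -0.2  35.9] [-6.9  5.2  4.8] -8.5
11.88 -28 [-31.1  -0.3  35.9] [-19.3  14.   13.5] -23.5
12.12 -24 [-30.7  -0.5  35.8] [-36.8  29.9  26.5] -46.2
(12.275, array([-30.728917  ,  -0.48726938,  35.82107527]), array([-36.02536655,  28.67385397,  24.98926276]), np.float64(-44.97116334112639))
```

The carriage is at the far stop: about 80 mm of travel, and the force rises sharply. Releasing.

```bash
python3 - <<'E'
from h import *
bot.line_to(W(-140,0,36),200)
bot.line_to(W(-140,0,180),250)
bot.pause(.1); print(rd())
for n in("top","side"):
    cv2.imwrite(f"pics/{n}2.png",bot.camera(n)[:,:,::-1])
from ov import crop
a=crop("t",cv2.imread("pics/top2.png"),230,170,130,170,3);b=crop("s",cv2.imread("pics/side2.png"),270,190,130,170,3)
cv2.imwrite("pics/c2.png",np.hstack([a,b]))
for T in(0,40,80): print(T,proj("top",[W(-100+T,46,48),W(T,46,48)]).round(),proj("side",[W(-100+T,46,48)]).round())
E
```

```text
(13.8333, array([-139.90050863,   -0.77713131,  178.91594527]), array([-0.27354678, -0.99226436, -0.37642607]), np.float64(0.1913578138645185))
0 [[268. 280.]
 [291. 233.]] [[376. 311.]]
40 [[278. 261.]
 [300. 215.]] [[355. 295.]]
80 [[287. 243.]
 [309. 197.]] [[336. 280.]]
```

View pics/c2.png

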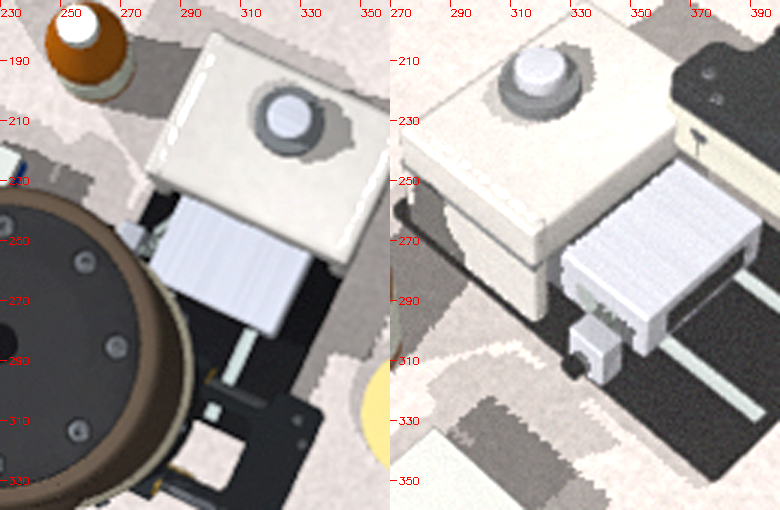

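In the side view the near corner is at about (355,295), which is the predicted position for 40 mm of travel, so the carriage has latched. Now the button.

```bash
python3 - <<'E'
from h import *
bot.line_to(W(60,0,180),250)
bot.line_to(W(60,0,125),150); bot.pause(.1)
b=rd()[2][2]; print(rd()); z=125
while z>90:
    z-=1.5; bot.line_to(W(60,0,z),30)
    t,q,F,_=rd(); print(round(t,2),z,q.round(1),F.round(1))
    if F[2]-b>20: break
bot.pause(.2); print(rd())
bot.line_to(W(60,0,180),150); bot.pause(.2); print(rd())
bot.line_to(W(-150,0,190),250); bot.pause(.1); print(rd())
for n in("top","side"):
    cv2.imwrite(f"pics/{n}3.png",bot.camera(n)[:,:,::-1])
cv2.imwrite("pics/c3.png",np.hstack([cv2.convertScaleAbs(cv2.imread("pics/top3.png")[150:370,180:420],alpha=1.5),cv2.convertScaleAbs(cv2.imread("pics/side3.png")[180:400,220:480],alpha=1.5)]))
E
```

```text
(15.5, array([ 60.40525225,   0.80069693, 126.63187233]), array([ 0.60179716,  0.59707257, -0.81601027]), np.float64(0.2773791081674877))
15.75 123.5 [6.01e+01 1.00e-01 1.24e+02] [-0.1 -0.3 -0.1]
16.0 122.0 [ 6.000e+01 -1.000e-01  1.219e+02] [ 0.6 -0.4 -0.9]
16.25 120.5 [ 5.990e+01 -1.000e-01  1.203e+02] [-1.   0.4  0.1]
16.5 119.0 [ 5.990e+01 -1.000e-01  1.189e+02] [ 0.1  0.4 -0.5]
16.75 117.5 [ 5.990e+01 -1.000e-01  1.174e+02] [-0.5  1.2  0.7]
17.0 116.0 [ 59.9  -0.  115.9] [ 0.4  0.6 -0. ]
17.25 114.5 [ 6.000e+01 -1.000e-01  1.144e+02] [-0.6 -0.3  0.2]
17.5 113.0 [ 5.990e+01 -1.000e-01  1.129e+02] [ 1.   0.1 -0. ]
17.75 111.5 [ 5.990e+01 -1.000e-01  1.114e+02] [ 0.1 -0.5  0.3]
18.0 110.0 [ 60.2   0.2 110.2] [ 1.5 -1.   1.7]
18.25 108.5 [6.020e+01 1.000e-01 1.087e+02] [0.7 0.  2.3]
18.5 107.0 [6.020e+01 1.000e-01 1.072e+02] [-0.2  0.6  4. ]
18.75 105.5 [ 60.2   0.2 105.6] [ 1.6 -0.1  4.4]
19.0 104.0 [ 60.2   0.2 104.4] [0.9 1.  6.2]
19.25 102.5 [ 60.2   0.2 104.1] [-3.1  0.  14.8]
19.5 101.0 [ 60.4   0.2 104. ] [-7.8  0.7 23.6]
(19.7, array([ 60.37061813,   0.19241648, 103.98802927]), array([-7.96450563,  0.48870956, 24.32507347]), np.float64(-7.365909656991197))
(20.575, array([ 59.50997478,  -0.45580908, 178.56274892]), array([0.47710319, 0.41580548, 0.4501393 ]), np.float64(0.24524906542312183))
(21.6667, array([-1.49217284e+02,  4.99882916e-02,  1.89719654e+02]), array([ 0.17821117, -0.48162829, -0.29250097]), np.float64(0.3720917554066435))
```

View pics/c3.png

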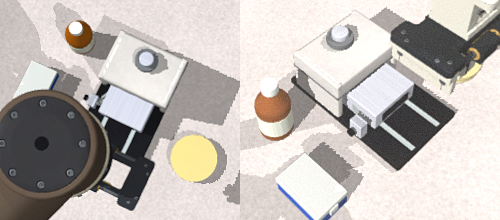

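The button went down from 110 to 104 mm against its stop with the expected force of about 5 N. The picture shows the carriage still latched at mid position, the button up, and the dish, bottle and box where they stood.

```bash
python3 -c "
from plant import bot
bot.close_job()"
```

```text
the job is handed in; nothing more can be done
```

The job is done and handed in at about 22 s of the 40 s allowed; the interface gives no verdict.

- **Carriage:** With the fingers closed, I pushed it in about 79 mm to the far stop, where the force rose sharply to about 45 N. After I let go it sprang back and latched. Its near corner in the side image sat at the position predicted for 40 mm of travel.
- **Capture button:** I pressed it down about 6 mm, from 110 to 104 mm above the bench. The force was 4 to 6 N on the way and about 24 N against the stop. I then lifted off, and the wrist force was back to its noise level.
- **Last picture:** It shows the carriage still latched and the button up. By eye, the dish, bottle and slide box had not moved, and I did not measure them again. The hand is clear of everything, about 190 mm above the bench.
- **Disagreement:** The two cameras differed by about 5 mm in the reader's sideways position. I used a value in between, which was close enough for both pushes.

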